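# Hang a varnished napkin ring on the drying rack

### The job

The hexagonal wooden napkin ring has just been varnished: pass the wooden stick through its hole, lift the ring with it, and lay the stick across both forks of the drying rack so that the ring hangs between the forks. Keep the gripper off the wet ring, and leave the square napkin ring where it stands.

Things in the scene. Friction and masses are not known exactly. Their poses are not given: they have to be found in the camera images.
- stick: Pale wooden stick lying level on the table: square handle 22 x 22 x 50 mm, then a coaxial round shaft of 16 mm diameter ending in a ball of 22 mm. Origin: centre of the handle, 11 mm above the table. +x runs towards the ball: handle from x = -25 to 25 mm, shaft to 190 mm, ball centred there (far end at 201 mm). About 45 g; can be held level by the handle alone.
- hex_ring: The larger napkin ring, the one to hang: pale wooden hexagonal tube lying on one of its flats, so that its hole runs level. 36 mm long, 72 mm across flats (so 72 mm high), hexagonal hole 52 mm across flats, walls 10 mm. Origin: centre of the hole, 36 mm above the table as it lies; x is the axis of the hole, open at both ends. About 50 g. Loose.
- square_ring: The other, smaller napkin ring, of the same wood, to be left alone: square tube standing on one side, 56 x 56 mm outside, square hole 36 mm wide, 36 mm long. Origin: centre of the hole, 28 mm above the table; x is the axis of the hole.
- rack: Wooden drying rack, fixed: base 90 (x) x 150 (y) x 15 mm, two Y-shaped forks 12 mm thick at y = -50 and +50 mm. Each is a 90 degree V open upwards, 64 mm wide at the top, its bottom 85 mm, its tips 117 mm high. Origin: centre of the underside; y runs from fork to fork. The shaft laid in both Vs has its axis 96 mm high, along y; handle (on either side) and ball lie outside the forks.
Things that resemble listed ones, but are neither listed nor needed, are in the scene too. What is shaped like the stick but pink is not meant. Leave any purple look-alike of the hex_ring alone.

How it is judged:
On the way:
1. the hexagonal ring is on the stick and lifted clear of the table (x of hex_ring in the frame of stick between 0.03 and 0.19 m and y of hex_ring in the frame of stick between -0.035 and 0.035 m and z of hex_ring in the frame of stick between -0.035 and 0.035 m and height (world z) of hex_ring above 0.07 m), for 0.2 s.
At the end, for the whole second after the job is handed in: Released, at rest: stick along the rack's y within 0.15 rad, handle centre within 20 mm of the fork line, 84-110 mm high, 70-135 mm from the rack's middle (either side); hexagonal ring on it, hole centre within 30 mm (rack x) and 40 mm (rack y) of the middle, 60-100 mm high (angle between the x axis of stick and the y axis of rack, either way round below 0.15 rad and x of stick in the frame of rack between -0.02 and 0.02 m and z of stick in the frame of rack between 0.084 and 0.11 m and (y of stick in the frame of rack between 0.07 and 0.135 m or y of stick in the frame of rack between -0.135 and -0.07 m) and x of hex_ring in the frame of rack between -0.03 and 0.03 m and y of hex_ring in the frame of rack between -0.04 and 0.04 m and z of hex_ring in the frame of rack between 0.06 and 0.1 m and linear speed of stick below 0.03 m/s and linear speed of hex_ring below 0.05 m/s); the robot touches nothing.
It fails at once if the gripper or arm touches the hexagonal ring (contact force between any of the fingers, the arm and hex_ring above 0.5 N).
It fails at once if the square ring is moved by more than 30 mm (distance of square_ring from where it was at the start of the episode above 0.03 m).
It also fails if it takes over 56 s, if anything falls off the work surface, if the arm or the gripper's body presses on something with over 40 N, if the wrist force passes 120 N, or if a joint passes its speed limit or range.

### The arm

A 6-joint arm with a two-finger parallel gripper is mounted at the origin on the work surface. World frame = base frame: x ahead of the robot, y to its left, z up, the work surface at z = 0. Lengths are in m, angles in rad, forces in N, time in s.
With the tool pointing down it reaches from about 0.375 to 0.975 m from the base axis. Payload 3.8 kg.
Tool frame: the origin (TCP) lies on the centre line of the jaws, within the pads' length; the fingertips stand 25 mm ahead of it and the grasp point (between the pads) lies 6 mm ahead of it; z points along the fingers, y is the direction in which the jaws open and shut (so a half turn about z gives the same grasp; the last joint's range is limited). The gripper opens to 85 mm and grips with 20 to 120 N. Pads are 22 mm wide; open, the fingers measure 114 mm over their backs; the gripper's body (76 mm by 85 mm) begins 54 mm behind the grasp point. The pads swing forward as they close: fully open they stand 13 mm farther back than shut.
Start: joints at [1.307, 0.264, 1.604, -0, 1.274, -0.037], TCP at [0.152, 0.658, 0.256] pointing down, gripper open.
Joint ranges: [-2.63, 2.63], [-0.94, 2.18], [0.31, 2.57], [-1.31, 4.45], [0, 2.66], [-2.55, 2.55]. Speed limits (rad/s): [2.57, 2.57, 3.14, 3.14, 3.14, 3.14].

### API

Orientations are given as a rotation vector (axis times angle).
In Python, from workcell import bot gives the robot as it stands.
- The arm moves only by the tool servo_tool, never from a script. Its argument "moves" is a list of rows, each a list of 3 entries, a list of its own where there are three numbers: the closure in counts, from 0 (fully open) to 255 (shut), then the shift along the tool's x, y, z in m, then the turn about the tool's z in rad. A call has exactly 8 rows; each row shifts and turns the pose as measured when the row begins, along the tool's axes as they then stand; what a row does not reach is not made up. A row lasts 1/12 s, in which the tool goes at most 41.7 mm and 7.16 degrees, less where a joint would pass 70% of its speed; a pose out of reach is approached as far as the arm can. A call is refused whole if a number of a shift passes 0.0417 or a number of a turn 0.125, either way. A call with a gripper value outside its range is refused whole. The fingers move at their own pace and stop on an object; "newtons" is the grip in N (left out, the last holds). Time passes only in rows, so rows that do not move let the fingers close, or fill a call up. It gives the time, the measured TCP pose, the force and the opening at its end, in the units of the state.
- bot.read_state(): the state, without advancing time (a new reading comes with each control period).
- bot.read_camera(name): name is "side" or "top" or "wrist"; returns a dict with "pixels" (384x512x3 uint8, red, green, blue), "depth" (384x512 float32, m along the optical axis (not along the pixel's ray), 0 where there is no reading), "intrinsics" (3x3 intrinsics, pixels), "dist" ([k1, k2, p1, p2, k3] as OpenCV has them; the pictures are not rectified), "R" (3x3) and "t" (3): a world point X has camera coordinates R X + t. Camera axes: x right, y down, z forward; pixel columns grow to the right and rows downward; lengths in m; the calibration is good to about 2 mm. A picture is of the moment at which its call begins.
- bot.finish_job(): hands the job in, once; it reports no verdict.
The state is a dict: "time": time; "q": joint angles; "joint_vel": joint speeds; "joint_torque": joint torques, N m; "tool_pos": TCP position; "tcp_rot": TCP orientation; "wrist_force": force on the tool from outside, world axes, zero at the start; "torque": the same for the moment, N m; "width": opening from 0.0 (shut) to 1.0 (fully open).
Only numpy, scipy, OpenCV 4.12 (cv2) and the standard library are available. Lean on these libraries where they do the work, as an engineer would, in place of code of your own. Each camera call takes 0.05 s, during which the arm holds its last target.

## Working session

There is one attempt and no reset: what is moved stays moved. The work goes in short steps, Python scripts to look and compute and a tool call to move; the robot and the scene stay as the last step left them, time stands still between calls to the robot, and variables do not carry over. Pictures are saved under pics/ and viewed, and the job is handed in when it is done.

Besides the shell and the picture viewer there is one more tool, called after "Request:" as name(argument=value, ...), one argument or row to a line, values as JSON. servo_tool: Moves the arm, as the interface text tells. Its arguments: {"type":"object","properties":{"moves":{"type":"array","items":{"type":"array"}},"newtons":{"type":"number"}},"required":["moves"]}

```bash
mkdir -p pics; ls
python3 - <<'E'
from workcell import bot
import cv2,numpy as np
print(bot.read_state())
for n in ["side","top","wrist"]:
    c=bot.read_camera(n)
    np.savez(f"pics/{n}0.npz",**c)
    cv2.imwrite(f"pics/{n}0.png",c["pixels"][:,:,::-1])
    print(n,c["intrinsics"].tolist(),c["dist"],c["R"].round(4).tolist(),c["t"])
E
```

```text
pics
{'time': 0.0, 'q': array([ 1.30709223e+00,  2.64781954e-01,  1.60541666e+00,  1.77208757e-05,
        1.27367976e+00, -3.69211547e-02]), 'joint_vel': array([ 0.00013404,  0.00076388,  0.00030146, -0.00111554, -0.00119034,
        0.00025772]), 'joint_torque': array([ 1.98108180e-03, -5.15105975e+01, -3.67321658e+01,  2.17711749e-05,
        1.25572688e-02, -2.06789866e-05]), 'tool_pos': array([0.15160032, 0.65704824, 0.25491951]), 'tcp_rot': array([-0.35543421, -3.12105794,  0.00354553]), 'wrist_force': array([-0.43243826, -0.14565214,  0.17895411]), 'torque': array([-0.06154591,  0.00542198,  0.01732108]), 'width': 0.9984879167525731}
side [[477.6513892386213, 0.0, 258.68000549639504], [0.0, 477.6513892386213, 189.04262917127826], [0.0, 0.0, 1.0]] [-0.05808109  0.          0.          0.          0.        ] [[0.3975, -0.9174, -0.0181], [-0.589, -0.24, -0.7717], [0.7036, 0.3175, -0.6357]] [-0.23835339  0.26556341  1.27313242]
top [[402.6552394991607, 0.0, 253.3881926900782], [0.0, 402.6552394991607, 195.51921627391812], [0.0, 0.0, 1.0]] [-0.05583231  0.          0.          0.          0.        ] [[0.0231, -0.9994, -0.0252], [-0.9905, -0.0195, -0.1364], [0.1359, 0.0281, -0.9903]] [-0.07253171  0.43474348  1.12827295]
wrist [[280.6931782112229, 0.0, 256.2802362229187], [0.0, 280.6931782112229, 189.0133192908041], [0.0, 0.0, 1.0]] [-0.00604656  0.          0.          0.          0.        ] [[0.2258, 0.9742, -0.0032], [0.9293, -0.2144, 0.3007], [0.2923, -0.0708, -0.9537]] [-0.6740021  -0.03838979  0.3799232 ]
```

View pics/side0.png

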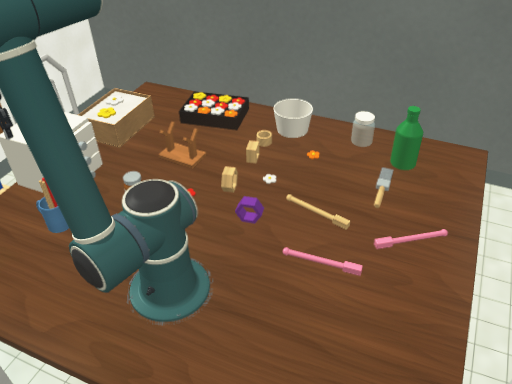

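View pics/top0.png

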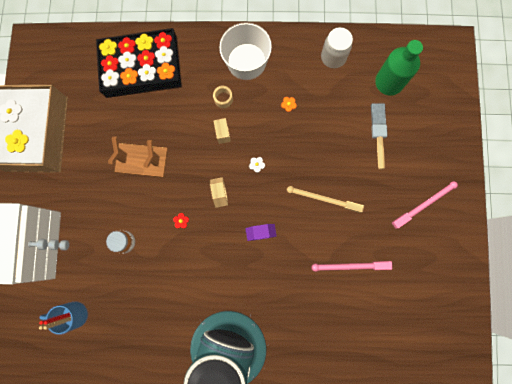

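View pics/wrist0.png

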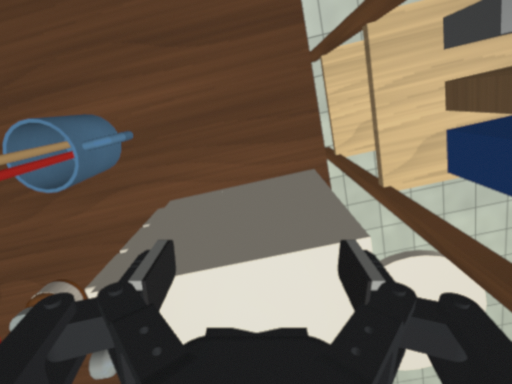

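Run:
```python
import cv2,numpy as np
a=cv2.imread("pics/top0.png")[80:260,95:385]
b=cv2.imread("pics/side0.png")[100:250,140:360]
cv2.imwrite("pics/topz.png",cv2.resize(a,None,fx=2.7,fy=2.7,interpolation=cv2.INTER_CUBIC))
cv2.imwrite("pics/sidez.png",cv2.resize(b,None,fx=3.6,fy=3.6,interpolation=cv2.INTER_CUBIC))
```

```text
(no output)
```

View pics/topz.png

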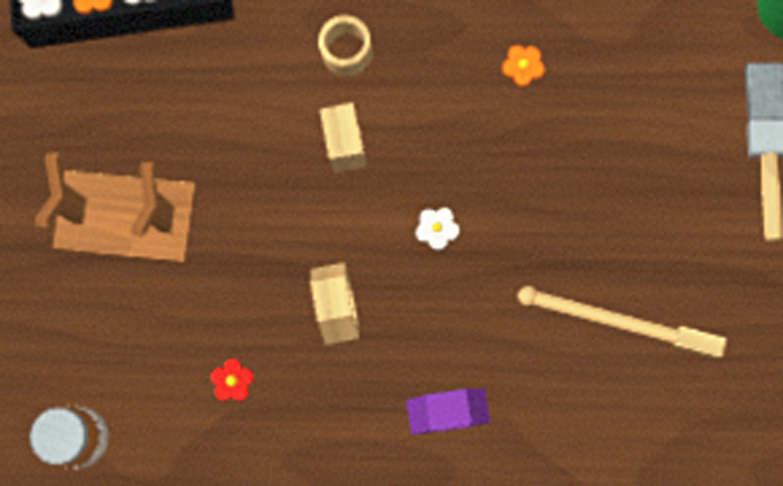

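View pics/sidez.png

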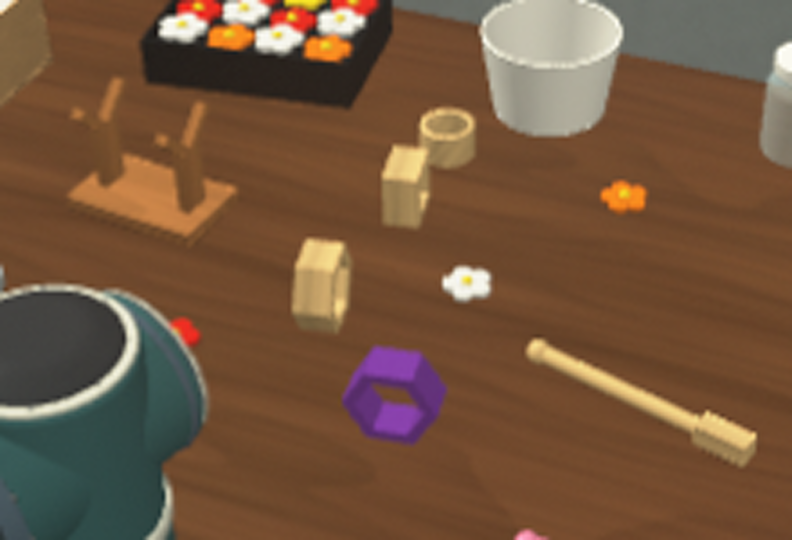

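```bash
cat > h.py <<'E'
import cv2,numpy as np
def load(n): return dict(np.load(f"pics/{n}.npz"))
def hsv(c): return cv2.cvtColor(c["pixels"],cv2.COLOR_RGB2HSV)
def rays(c,uv):
    p=cv2.undistortPoints(np.array(uv,float).reshape(-1,1,2),c["intrinsics"],c["dist"])[:,0]
    d=np.c_[p,np.ones(len(p))]
    return -c["R"].T@c["t"], d@c["R"]      # origin, dirs (world), scaled so depth=1
def plane(c,uv,z):
    o,d=rays(c,uv); s=(z-o[2])/d[:,2]; return o+d*s[:,None]
def depthpts(c,uv):
    uv=np.array(uv,int); o,d=rays(c,uv); z=c["depth"][uv[:,1],uv[:,0]]; k=z>0
    return (o+d*z[:,None])[k], uv[k]
def tri(c1,u1,c2,u2):
    o1,d1=rays(c1,[u1]);o2,d2=rays(c2,[u2]);d1=d1[0]/np.linalg.norm(d1);d2=d2[0]/np.linalg.norm(d2)
    A=np.c_[d1,-d2];s=np.linalg.lstsq(A,o2-o1,rcond=None)[0]
    a=o1+d1*s[0];b=o2+d2*s[1];return (a+b)/2,np.linalg.norm(a-b)
def mask_pale(c):
    h=hsv(c); return cv2.inRange(h,(12,60,130),(28,180,255))
E
python3 - <<'E'
from h import *
for n in ["top0","side0"]:
    c=load(n); m=mask_pale(c)
    k,lab,st,ce=cv2.connectedComponentsWithStats(m)
    for i in range(1,k):
        if st[i,4]<40: continue
        v,u=np.nonzero(lab==i); P,_=depthpts(c,np.c_[u,v])
        col=hsv(c)[lab==i].mean(0).round()
        if len(P): print(n,st[i],ce[i].round(1),col,P.mean(0).round(3),P.min(0).round(3),P.max(0).round(3))
    # rack
    for (u,v) in ([(128,172),(222,200)] if n=="top0" else [(185,152)]): print(hsv(c)[v,u])
c=load("top0");o,d=rays(c,[[256,300]]);print(depthpts(c,[[256,300],[180,200],[280,150]])[0])
E
```

```text
top0 [  0  84  52  82 368] [ 32.1 123.7] [ 16. 119. 177.] [0.627 0.581 0.089] [ 0.5    0.527 -0.006] [0.787 0.689 0.104]
top0 [212  85  21  22 223] [221.6  95. ] [ 19. 118. 201.] [0.74  0.04  0.023] [ 0.709  0.008 -0.006] [0.783 0.072 0.042]
top0 [213 118  17  22 285] [221.  128.2] [ 21. 108. 228.] [0.629 0.035 0.049] [ 0.597  0.011 -0.005] [0.677 0.066 0.062]
top0 [108 136  10  28 129] [113.2 150. ] [ 13. 164. 166.] [0.548 0.329 0.096] [ 0.507  0.317 -0.005] [0.617 0.378 0.118]
top0 [376 136  10  34 233] [380.3 153.1] [ 20. 113. 226.] [ 0.571 -0.433  0.016] [ 0.526 -0.451 -0.003] [ 0.623 -0.425  0.024]
top0 [ 114  140   53   37 1292] [141.2 159.3] [ 14. 159. 191.] [0.538 0.271 0.024] [ 0.491  0.201 -0.003] [0.591 0.361 0.12 ]
top0 [209 177  19  31 426] [218.3 192. ] [ 19. 114. 210.] [0.44  0.035 0.056] [ 0.4    0.011 -0.005] [0.494 0.07  0.077]
top0 [286 186  78  26 507] [326.9 199. ] [ 20. 114. 226.] [ 0.432 -0.275  0.017] [ 0.398 -0.385 -0.004] [ 0.47  -0.158  0.027]
[ 14 160 190]
[ 18 123 181]
side0 [ 78  88  73  37 268] [112.5 103.6] [ 17. 106. 163.] [0.684 0.686 0.063] [ 0.379 
[... 579 characters left out ...]
.] [0.44  0.035 0.047] [ 0.398  0.01  -0.006] [0.56  0.114 0.077]
side0 [ 39 180  15  28 155] [ 45.9 193.4] [ 18. 116. 154.] [0.08  0.459 0.123] [ 0.069  0.437 -0.001] [0.182 0.619 0.178]
side0 [  0 184  11  11  59] [  4.1 188.7] [ 20. 101. 218.] [ 0.29   0.999 -0.185] [ 0.116  0.741 -0.753] [0.766 1.725 0.003]
side0 [373 186  12  22 155] [378.7 196.8] [ 19. 120. 196.] [ 0.568 -0.434  0.014] [ 0.525 -0.445 -0.005] [ 0.624 -0.42   0.023]
side0 [286 194  64  36 465] [321.3 212. ] [ 19. 121. 198.] [ 0.428 -0.284  0.014] [ 0.394 -0.379 -0.005] [ 0.491 -0.149  0.03 ]
[ 14 166 191]
[[ 0.13916958 -0.07679118 -0.00128564]
 [ 0.42189624  0.1535754   0.00492342]
 [ 0.57935127 -0.13885011 -0.00096027]]
```

```bash
cat > meas.py <<'E'
from h import *
def comp(c,near):
    m=mask_pale(c);k,lab,st,ce=cv2.connectedComponentsWithStats(m)
    i=min((i for i in range(1,k) if st[i,4]>100),key=lambda i:np.hypot(*(ce[i]-near))); return lab==i
T=load("top0");S=load("side0")
for c,nm,near in((T,"top",(327,199)),(S,"side",(321,212))):
    v,u=np.nonzero(comp(c,near)); P=plane(c,np.c_[u,v],0.011)[:,:2]
    r=cv2.minAreaRect(P.astype(np.float32)*1000); box=cv2.boxPoints(r)
    m=P.mean(0); w,V=np.linalg.eigh(np.cov((P-m).T)); a=V[:,1]*np.sign(V[1,1]); 
    s=(P-m)@a; q=(P-m)@np.array([-a[1],a[0]])
    prof=[(round(float(b),3),round(float(np.ptp(q[(s>=b)&(s<b+.012)])),4),round(float(q[(s>=b)&(s<b+.012)].mean()),4)) for b in np.arange(s.min(),s.max()-.006,.012)]
    print(nm,"heading",np.arctan2(a[1],a[0]).round(4),"ends",(m+a*s.min()).round(4),(m+a*s.max()).round(4),"len",np.ptp(s).round(4));print(prof)
    D,_=depthpts(c,np.c_[u,v]); print("depth med z",np.median(D[:,2]).round(4))
# hex ring / square ring
for nm,nt,ns,h in(("hex",(218,192),(229,177),.072),("sq",(221,128),None,.056)):
    allP=[]
    for c,n in((T,nt),(S,ns)):
        if n is None: continue
        v,u=np.nonzero(comp(c,n)); D,_=depthpts(c,np.c_[u,v])
        t=D[D[:,2]>h-.007]; print(nm,len(D),"top z",np.median(t[:,2]).round(4),"centroid",t.mean(0).round(4))
        r=cv2.minAreaRect((t[:,:2]*1000).astype(np.float32)); print("  toprect",r)
        allP.append(D[D[:,2]>.02])
    A=np.vstack(allP); r=cv2.minAreaRect((A[:,:2]*1000).astype(np.float32)); print("  all rect",r)
v,u=np.nonzero(comp(T,(141,159)));D,uv=depthpts(T,np.c_[u,v]); b=(D[:,2]<.022)&(D[:,2]>.008)
print("rack base rect",cv2.minAreaRect((plane(T,uv[b],.015)[:,:2]*1000).astype(np.float32)))
for c,n in((T,"top"),(S,"side")):
    m=cv2.inRange(hsv(c),(11,120,80),(17,210,255));v,u=np.nonzero(m);D,uv=depthpts(c,np.c_[u,v])
    k=(D[:,2]>.09)&(D[:,2]<.13)&(abs(D[:,0]-.56)<.08)&(D[:,1]>.17)&(D[:,1]<.38); D=D[k]
    for nm2,g in(("A",D[D[:,1]>.27]),("B",D[D[:,1]<=.27])):
        print(n,nm2,len(g),g.mean(0).round(4),g.min(0).round(4),g.max(0).round(4))
E
python3 meas.py
```

```text
top heading 1.3277 ends [ 0.4066 -0.3815] [ 0.4622 -0.1574] len 0.231
[(-0.108, 0.0221, -0.0009), (-0.096, 0.0235, -0.0003), (-0.084, 0.0235, -0.0002), (-0.072, 0.0235, -0.0007), (-0.06, 0.025, 0.0001), (-0.048, 0.0163, 0.0011), (-0.036, 0.0163, 0.0005), (-0.024, 0.0163, 0.0007), (-0.012, 0.0157, 0.0006), (-0.0, 0.0157, 0.0007), (0.012, 0.0158, 0.0002), (0.024, 0.0158, 0.0004), (0.036, 0.0158, 0.0005), (0.048, 0.0158, -0.0), (0.06, 0.0164, -0.0002), (0.072, 0.0164, -0.0), (0.084, 0.0164, -0.0006), (0.096, 0.0185, -0.0008), (0.108, 0.0194, -0.0002)]
depth med z 0.0178
side heading 1.3139 ends [ 0.4062 -0.3808] [ 0.4659 -0.1537] len 0.2348
[(-0.101, 0.0374, 0.0058), (-0.089, 0.0431, -0.0006), (-0.077, 0.0415, -0.0017), (-0.065, 0.0415, -0.0004), (-0.053, 0.04, -0.0036), (-0.041, 0.0228, -0.0003), (-0.029, 0.021, 0.0004), (-0.017, 0.0211, -0.0007), (-0.005, 0.0231, 0.0), (0.007, 0.0232, -0.0001), (0.019, 0.0234, 0.0), (0.031, 0.0233, -0.0005), (0.043, 0.0217, 0.0002), (0.055, 0.0216, -0.0001), (0.067, 0.0236, 0.0003), (0.079, 0.0237, 0.0009), (0.091, 0.0218, 0.0008), (0.103, 0.0258, 0.0
[... 521 characters left out ...]
284 top z 0.0551 centroid [0.6268 0.0342 0.0552]
  toprect ((627.8699340820312, 34.57868194580078), (57.431549072265625, 36.16546630859375), 12.243448257446289)
  all rect ((627.730224609375, 34.59120559692383), (57.647090911865234, 36.17571258544922), 12.374412536621094)
rack base rect ((540.4443359375, 276.1947326660156), (148.38311767578125, 89.93380737304688), 85.1353530883789)
top A 128 [0.545  0.3257 0.104 ] [0.5069 0.3166 0.0902] [0.5842 0.3358 0.1183]
top B 129 [0.5372 0.2272 0.1044] [0.498  0.2197 0.09  ] [0.5744 0.238  0.1203]
side A 70 [0.5465 0.3257 0.1039] [0.5045 0.3177 0.0907] [0.5794 0.3377 0.1193]
side B 72 [0.5366 0.2268 0.1034] [0.4967 0.2188 0.0908] [0.5707 0.2394 0.1179]
```

```bash
cat > plan.py <<'E'
import sys,json,numpy as np
from scipy.spatial.transform import Rotation as R
from workcell import bot
def plan(wps,step=.04,turn=.12,n=8):
    s=bot.read_state();p=np.array(s["tool_pos"]);M=R.from_rotvec(s["tcp_rot"]).as_matrix();psi=np.arctan2(M[1,0],M[0,0])
    print("t",round(s["time"],2),"p",p.round(4),"psi",psi.round(4),"tilt",np.arccos(-M[2,2]).round(4),"w",round(s["width"],3),"F",np.round(s["wrist_force"],1),"q",np.round(s["q"],2))
    i=0
    for k in range(n):
        if i>=len(wps): print([0,0,0],0);continue
        w=np.array(wps[i],float);d=w[:3]-p;dp=(w[3]-psi+np.pi)%(2*np.pi)-np.pi
        f=max(np.linalg.norm(d)/step,abs(dp)/turn,1e-9)
        if f>1: d/=f;dp/=f
        c,sn=np.cos(psi),np.sin(psi)
        print([round(float(x),4) for x in(d[0]*c+d[1]*sn,d[0]*sn-d[1]*c,-d[2])],round(float(-dp),3), "ARR" if f<=1 else "")
        p=p+d;psi+=dp
        if f<=1:i+=1
if __name__=="__main__":
    plan(json.loads(sys.argv[1]),*[float(a) for a in sys.argv[2:4]])
E
python3 plan.py '[[0.5,0.3,0.25,2.2],[0.413,-0.355,0.15,1.328]]'
```

```text
t 0.15 p [0.1517 0.6572 0.2552] psi 2.9148 tilt 0.0018 w 1.003 F [ 0.  -0.1 -0.4] q [ 1.31  0.26  1.61 -0.    1.27 -0.04]
[-0.0337, -0.0216, 0.0004] 0.057 
[-0.0348, -0.0197, 0.0004] 0.057 
[-0.0359, -0.0176, 0.0004] 0.057 
[-0.0369, -0.0155, 0.0004] 0.057 
[-0.0377, -0.0134, 0.0004] 0.057 
[-0.0384, -0.0112, 0.0004] 0.057 
[-0.039, -0.009, 0.0004] 0.057 
[-0.0394, -0.0068, 0.0004] 0.057
```

Request:
servo_tool(
  moves=[
    [0,[-0.034,-0.022,0],0.06],
    [0,[-0.035,-0.02,0],0.06],
    [0,[-0.036,-0.018,0],0.06],
    [0,[-0.037,-0.016,0],0.06],
    [0,[-0.038,-0.013,0],0.06],
    [0,[-0.038,-0.011,0],0.06],
    [0,[-0.039,-0.009,0],0.06],
    [0,[-0.039,-0.007,0],0.06],
  ],
  newtons=80,
)

```text
time: 0.82
tool_pos: [0.3721, 0.4199, 0.2503]
tcp_rot: [-1.097, -2.94, 0.007]
wrist_force: [0.6, 0.6, 0.5]
width: 1.0
```

```bash
python3 plan.py '[[0.5,0.3,0.25,2.2],[0.413,-0.355,0.15,1.328]]'
```

```text
t 0.82 p [0.3721 0.4199 0.2503] psi 2.4277 tilt 0.0057 w 1.0 F [0.6 0.6 0.5] q [ 0.8   0.06  1.85  0.    1.24 -0.06]
[-0.04, -0.0016, 0.0001] 0.052 
[-0.04, 0.0005, 0.0001] 0.052 
[-0.0399, 0.0026, 0.0001] 0.052 
[-0.0397, 0.0047, 0.0001] 0.052 
[-0.0151, 0.0026, 0.0] 0.02 ARR
[-0.0286, -0.0273, 0.006] 0.052 
[-0.03, -0.0258, 0.006] 0.052 
[-0.0313, -0.0242, 0.006] 0.052
```

```bash
python3 plan.py '[[0.46,0.1,0.22,1.9],[0.413,-0.355,0.12,1.328]]' .041
```

```text
t 0.82 p [0.3721 0.4199 0.2503] psi 2.4277 tilt 0.0057 w 1.0 F [0.6 0.6 0.5] q [ 0.8   0.06  1.85  0.    1.24 -0.06]
[-0.034, -0.0227, 0.0037] 0.065 
[-0.0354, -0.0204, 0.0037] 0.065 
[-0.0366, -0.0181, 0.0037] 0.065 
[-0.0377, -0.0157, 0.0037] 0.065 
[-0.0386, -0.0132, 0.0037] 0.065 
[-0.0394, -0.0107, 0.0037] 0.065 
[-0.04, -0.0081, 0.0037] 0.065 
[-0.0405, -0.0055, 0.0037] 0.065
```

Request:
servo_tool(
  moves=[
    [0,[-0.034,-0.023,0.003],0.065],
    [0,[-0.035,-0.02,0.003],0.065],
    [0,[-0.037,-0.018,0.003],0.065],
    [0,[-0.038,-0.016,0.003],0.065],
    [0,[-0.039,-0.013,0.003],0.065],
    [0,[-0.039,-0.011,0.003],0.065],
    [0,[-0.04,-0.008,0.003],0.065],
    [0,[-0.04,-0.005,0.003],0.065],
  ],
)

```text
time: 1.48
tool_pos: [0.4569, 0.0987, 0.2261]
tcp_rot: [1.851, 2.538, -0.003]
wrist_force: [1.1, 0.9, -0.2]
width: 1.002
```

```bash
python3 plan.py '[[0.413,-0.355,0.12,1.328]]' .041
```

```text
t 1.48 p [0.4569 0.0987 0.2261] psi 1.8816 tilt 0.0021 w 1.002 F [ 1.1  0.9 -0.2] q [ 0.16 -0.11  2.06 -0.    1.19 -0.15]
[-0.0367, -0.0158, 0.0093] 0.048 
[-0.0374, -0.014, 0.0093] 0.048 
[-0.038, -0.0122, 0.0093] 0.048 
[-0.0386, -0.0103, 0.0093] 0.048 
[-0.039, -0.0085, 0.0093] 0.048 
[-0.0394, -0.0066, 0.0093] 0.048 
[-0.0397, -0.0046, 0.0093] 0.048 
[-0.0398, -0.0027, 0.0093] 0.048
```

Request:
servo_tool(
  moves=[
    [0,[-0.037,-0.016,0.005],0.05],
    [0,[-0.037,-0.014,0.008],0.05],
    [0,[-0.038,-0.012,0.009],0.05],
    [0,[-0.038,-0.01,0.009],0.05],
    [0,[-0.039,-0.008,0.009],0.05],
    [0,[-0.039,-0.006,0.009],0.05],
    [0,[-0.04,-0.004,0.009],0.05],
    [0,[-0.04,-0.002,0.009],0.05],
  ],
)

```text
time: 2.15
tool_pos: [0.4234, -0.2262, 0.1608]
tcp_rot: [2.336, 2.09, 0.006]
wrist_force: [0.9, -0.5, -0.5]
width: 1.001
```

```bash
python3 plan.py '[[0.413,-0.355,0.12,1.328]]' .041
python3 - <<'E'
from workcell import bot
import cv2,numpy as np
c=bot.read_camera("wrist");np.savez("pics/w1.npz",**c);cv2.imwrite("pics/w1.png",c["pixels"][:,:,::-1])
E
```

```text
t 2.15 p [ 0.4234 -0.2262  0.1608] psi 1.4596 tilt 0.0086 w 1.001 F [ 0.9 -0.5 -0.5] q [-0.54 -0.03  2.12  0.    1.05 -0.43]
[-0.0391, 0.0012, 0.0124] 0.04 
[-0.039, 0.0028, 0.0124] 0.04 
[-0.0389, 0.0043, 0.0124] 0.04 
[-0.0118, 0.0018, 0.0038] 0.012 ARR
[0, 0, 0] 0
[0, 0, 0] 0
[0, 0, 0] 0
[0, 0, 0] 0
```

View pics/w1.png

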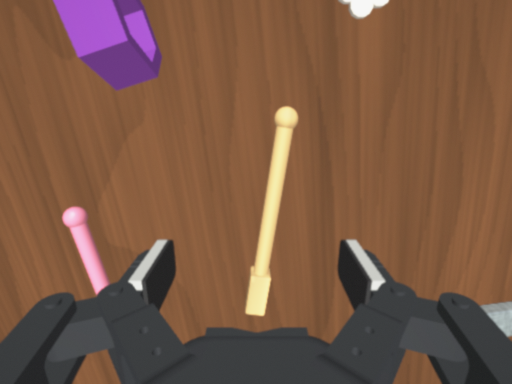

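The wrist picture shows the stick between the jaws: ball at (286,118), handle from (260,268) to (257,315). I'll measure it in this second view.

Run:
```python
from h import *
W=load("w1");T=load("top0")
m=mask_pale(W);k,lab,st,ce=cv2.connectedComponentsWithStats(m);i=1+st[1:,4].argmax();v,u=np.nonzero(lab==i)
print(st[i]);D,_=depthpts(W,np.c_[u,v]);print("z pct",np.percentile(D[:,2],[5,50,90]))
P=plane(W,np.c_[u,v],.011)[:,:2];mm=P.mean(0);a=np.linalg.eigh(np.cov((P-mm).T))[1][:,1];a*=np.sign(a[1])
for _ in range(1):
    s=(P-mm)@a;q=(P-mm)@np.array([-a[1],a[0]])
    b=np.arange(s.min(),s.max(),.012)
    print("head",np.arctan2(a[1],a[0]).round(4),"tail",(mm+a*s.min()).round(4),"tip",(mm+a*s.max()).round(4),np.ptp(s).round(4))
    print([(round(float(x-s.min()),3),round(float(np.ptp(q[(s>=x)&(s<x+.012)])),4)) for x in b])
# triangulate shaft/handle joint & ball across views
print("ball tri",tri(W,(286,118),T,(291,189.5)))
```

```text
[   49     0   264   343 55644]
z pct [-0.00195637 -0.00076869  0.000396  ]
head 1.6217 tail [ 0.3895 -0.4118] tip [ 0.3718 -0.0627] 0.3495
[(0.0, 0.1607), (0.012, 0.1651), (0.024, 0.17), (0.036, 0.1745), (0.048, 0.1761), (0.06, 0.1685), (0.072, 0.1595), (0.084, 0.1531), (0.096, 0.2125), (0.108, 0.212), (0.12, 0.2137), (0.132, 0.2155), (0.144, 0.219), (0.156, 0.2192), (0.168, 0.2196), (0.18, 0.2187), (0.192, 0.2159), (0.204, 0.2169), (0.216, 0.217), (0.228, 0.2172), (0.24, 0.2169), (0.252, 0.2176), (0.264, 0.2165), (0.276, 0.2121), (0.288, 0.2113), (0.3, 0.2106), (0.312, 0.2103), (0.324, 0.2007), (0.336, 0.0833), (0.348, 0.0089)]
ball tri (array([ 0.46038755, -0.171129  , -0.0027894 ]), np.float64(0.003794134481938065))
```

Table colour leaked into the mask; tighten it.

Run:
```python
from h import *
W=load("w1");T=load("top0")
m=cv2.inRange(hsv(W),(14,60,170),(28,180,255));k,lab,st,ce=cv2.connectedComponentsWithStats(m);i=1+st[1:,4].argmax();v,u=np.nonzero(lab==i)
print(st[i]);D,_=depthpts(W,np.c_[u,v]);print("z pct",np.percentile(D[:,2],[5,50,90]))
for z in (.011,.018):
    P=plane(W,np.c_[u,v],z)[:,:2];mm=P.mean(0);a=np.linalg.eigh(np.cov((P-mm).T))[1][:,1];a*=np.sign(a[1])
    s=(P-mm)@a;q=(P-mm)@np.array([-a[1],a[0]])
    b=np.arange(s.min(),s.max(),.012)
    print("head",np.arctan2(a[1],a[0]).round(4),"tail",(mm+a*s.min()).round(4),"tip",(mm+a*s.max()).round(4),np.ptp(s).round(4))
    print([(round(float(x-s.min()),3),round(float(np.ptp(q[(s>=x)&(s<x+.012)])),4)) for x in b])
hs=(D[:,1]<-.335);print("handle depth mean",D[hs].mean(0),"ball",D[D[:,1]>-.175].mean(0))
# ball centroids in both views
def ballc(c,mk,near,r):
    v,u=np.nonzero(mk);k=np.hypot(u-near[0],v-near[1])<r;return u[k].mean(),v[k].mean()
bw=ballc(W,lab==i,(286,118),13);mt=mask_pale(T);bt=ballc(T,mt,(291,189.5),5)
print(bw,bt,tri(W,bw,T,bt))
```

```text
[ 245  106   53  210 3710]
z pct [0.01136302 0.01764562 0.02113548]
head 1.3243 tail [ 0.4036 -0.3859] tip [ 0.461  -0.1576] 0.2354
[(0.0, 0.0238), (0.012, 0.0237), (0.024, 0.0236), (0.036, 0.0238), (0.048, 0.0246), (0.06, 0.0214), (0.072, 0.0163), (0.084, 0.0162), (0.096, 0.0161), (0.108, 0.016), (0.12, 0.0162), (0.132, 0.016), (0.144, 0.0161), (0.156, 0.016), (0.168, 0.016), (0.18, 0.0159), (0.192, 0.016), (0.204, 0.0161), (0.216, 0.0215), (0.228, 0.0197)]
head 1.3243 tail [ 0.4043 -0.3797] tip [ 0.4602 -0.1574] 0.2292
[(0.0, 0.0232), (0.012, 0.023), (0.024, 0.023), (0.036, 0.0231), (0.048, 0.0241), (0.06, 0.0206), (0.072, 0.0158), (0.084, 0.0158), (0.096, 0.0156), (0.108, 0.0156), (0.12, 0.0157), (0.132, 0.0156), (0.144, 0.0156), (0.156, 0.0156), (0.168, 0.0157), (0.18, 0.0155), (0.192, 0.0157), (0.204, 0.0194), (0.216, 0.0209), (0.228, 0.0072)]
handle depth mean [ 0.41067639 -0.3563873   0.01975886] ball [ 0.45809911 -0.16659926  0.01647036]
(np.float64(285.92842105263156), np.float64(118.05052631578947)) (np.float64(290.9122807017544), np.float64(189.2982456140351)) (array([ 0.4589026 , -0.17008547,  0.01070477]), np.float64(0.0035872561198278968))
```

```bash
python3 plan.py '[[0.4115,-0.3545,0.12,1.325],[0.4115,-0.3545,0.03,1.325]]' .035
```

```text
t 2.2 p [ 0.422  -0.2324  0.1595] psi 1.4546 tilt 0.0097 w 0.993 F [-0.5 -5.8 -0.6] q [-0.55 -0.03  2.11 -0.    1.04 -0.43]
[-0.0333, 0.001, 0.0107] 0.035 
[-0.0332, 0.0022, 0.0107] 0.035 
[-0.0331, 0.0033, 0.0107] 0.035 
[-0.0224, 0.0031, 0.0073] 0.024 ARR
[0.0, 0.0, 0.035] -0.0 
[0.0, 0.0, 0.035] -0.0 
[0.0, 0.0, 0.02] -0.0 ARR
[0, 0, 0] 0
```

Request:
servo_tool(
  moves=[
    [0,[-0.033,0.001,0.01],0.035],
    [0,[-0.033,0.002,0.01],0.035],
    [0,[-0.033,0.003,0.01],0.035],
    [0,[-0.022,0.003,0.008],0.024],
    [0,[0,0,0.03],0],
    [0,[0,0,0.02],0],
    [0,[0,0,0.01],0],
    [0,[0,0,0],0],
  ],
)

```text
time: 2.87
tool_pos: [0.4091, -0.3641, 0.0585]
tcp_rot: [2.482, 1.906, 0.001]
wrist_force: [-1.2, 0.5, -1.2]
width: 0.998
```

```bash
python3 plan.py '[[0.4115,-0.3545,0.03,1.325]]' .035
```

```text
t 2.87 p [ 0.4091 -0.3641  0.0585] psi 1.3095 tilt 0.0119 w 0.998 F [-1.2  0.5 -1.2] q [-0.77  0.23  2.05 -0.    0.85 -0.51]
[0.0099, -0.0001, 0.0285] -0.015 ARR
[0, 0, 0] 0
[0, 0, 0] 0
[0, 0, 0] 0
[0, 0, 0] 0
[0, 0, 0] 0
[0, 0, 0] 0
[0, 0, 0] 0
```

Request:
servo_tool(
  moves=[
    [0,[0.01,0,0.012],-0.015],
    [0,[0,0,0.011],0],
    [0,[0,0,0.005],0],
    [0,[0,0,0],0],
    [150,[0,0,0],0],
    [255,[0,0,0],0],
    [255,[0,0,0],0],
    [255,[0,0,0],0],
  ],
  newtons=80,
)

```text
time: 3.53
tool_pos: [0.4147, -0.3549, 0.0334]
tcp_rot: [2.461, 1.926, 0.002]
wrist_force: [-0.4, 0.0, -0.7]
width: 0.458
```

```bash
python3 plan.py '[[0.4115,-0.3545,0.03,1.325]]' .035
```

```text
t 3.53 p [ 0.4147 -0.3549  0.0334] psi 1.3277 tilt 0.0166 w 0.458 F [-0.4  0.  -0.7] q [-0.75  0.26  2.07 -0.    0.79 -0.51]
[-0.0003, -0.0032, 0.0034] 0.003 ARR
[0, 0, 0] 0
[0, 0, 0] 0
[0, 0, 0] 0
[0, 0, 0] 0
[0, 0, 0] 0
[0, 0, 0] 0
[0, 0, 0] 0
```

Request:
servo_tool(
  moves=[
    [150,[0,-0.003,0.005],0],
    [255,[0,0,0],0],
    [255,[0,0,0],0],
    [255,[0,0,0],0],
    [255,[0,0,0],0],
    [255,[0,0,0],0],
    [255,[0,0,0],0],
    [255,[0,0,0],0],
  ],
  newtons=80,
)

```text
time: 4.2
tool_pos: [0.4126, -0.3557, 0.03]
tcp_rot: [2.459, 1.922, 0.003]
wrist_force: [-0.1, 0.7, 1.8]
width: 0.234
```

```bash
python3 plan.py '[[0.4115,-0.3545,0.1,1.325]]' .035
```

```text
t 4.2 p [ 0.4126 -0.3557  0.03  ] psi 1.3269 tilt 0.0206 w 0.234 F [-0.1  0.7  1.8] q [-0.76  0.26  2.08 -0.    0.78 -0.51]
[0.0004, -0.0007, -0.035] 0.001 
[0.0004, -0.0007, -0.035] 0.001 
[0.0, -0.0, -0.0] 0.0 ARR
[0, 0, 0] 0
[0, 0, 0] 0
[0, 0, 0] 0
[0, 0, 0] 0
[0, 0, 0] 0
```

```bash
python3 plan.py '[[0.4126,-0.3557,0.057,1.327],[0.4945,-0.2068,0.056,1.787]]' .03 .09
```

```text
t 4.2 p [ 0.4126 -0.3557  0.03  ] psi 1.3269 tilt 0.0206 w 0.234 F [-0.1  0.7  1.8] q [-0.76  0.26  2.08 -0.    0.78 -0.51]
[-0.0, 0.0, -0.027] -0.0 ARR
[0.029, 0.0077, 0.0002] -0.081 
[0.0283, 0.01, 0.0002] -0.081 
[0.0274, 0.0123, 0.0002] -0.081 
[0.0263, 0.0145, 0.0002] -0.081 
[0.025, 0.0165, 0.0002] -0.081 
[0.0157, 0.0123, 0.0001] -0.054 ARR
[0, 0, 0] 0
```

Request:
servo_tool(
  moves=[
    [255,[0,0,-0.014],0],
    [255,[0,0,-0.015],0],
    [255,[0.029,0.008,0],-0.08],
    [255,[0.028,0.01,0],-0.08],
    [255,[0.027,0.012,0],-0.08],
    [255,[0.026,0.014,0],-0.08],
    [255,[0.015,0.01,0],-0.08],
    [255,[0,0,0],0],
  ],
)

```text
time: 4.87
tool_pos: [0.4795, -0.2326, 0.0585]
tcp_rot: [2.012, 2.386, -0.004]
wrist_force: [0.5, -0.5, -1.3]
width: 0.237
```

```bash
python3 plan.py '[[0.4945,-0.2068,0.055,1.787]]' .03 .09;python3 - <<'E'
from workcell import bot
import cv2,numpy as np
for n in("wrist","top","side"):
    c=bot.read_camera(n);np.savez(f"pics/{n}2.npz",**c);cv2.imwrite(f"pics/{n}2.png",c["pixels"][:,:,::-1])
a=cv2.imread("pics/top2.png")[80:260,95:385];b=cv2.imread("pics/side2.png")[100:250,140:360]
cv2.imwrite("pics/topz2.png",cv2.resize(a,None,fx=2.7,fy=2.7,interpolation=cv2.INTER_CUBIC))
cv2.imwrite("pics/sidez2.png",cv2.resize(b,None,fx=3.6,fy=3.6,interpolation=cv2.INTER_CUBIC))
E
```

```text
t 4.87 p [ 0.4795 -0.2326  0.0585] psi 1.7407 tilt 0.0206 w 0.237 F [ 0.5 -0.5 -1.3] q [-0.49  0.2   2.09 -0.01  0.84 -0.66]
[0.0228, 0.0191, 0.0035] -0.046 
[0.0, 0.0, 0.0] -0.0 ARR
[0, 0, 0] 0
[0, 0, 0] 0
[0, 0, 0] 0
[0, 0, 0] 0
[0, 0, 0] 0
[0, 0, 0] 0
```

View pics/wrist2.png

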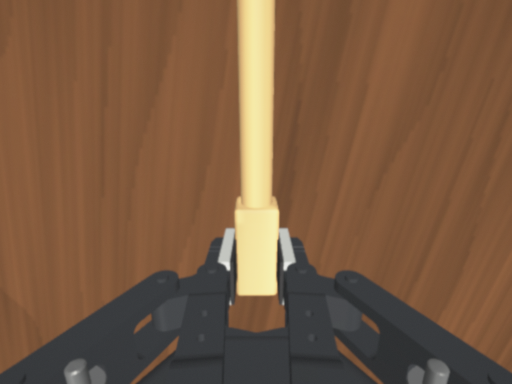

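View pics/sidez2.png

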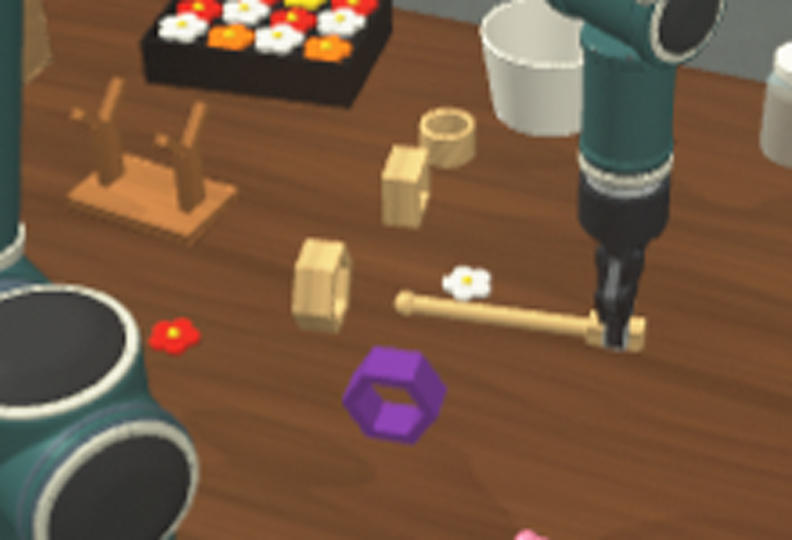

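View pics/topz2.png

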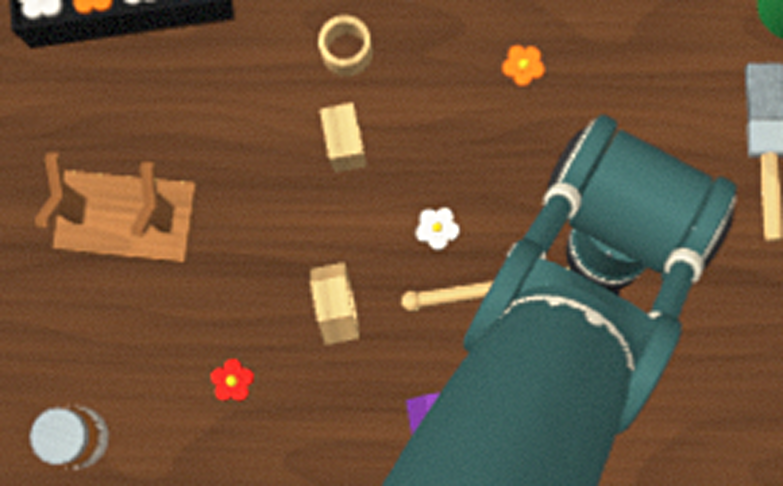

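The stick is gripped squarely (wrist: handle at (257,200–295) between the pads) and held level. The ball is at about topz (410,300) and sidez (404,303). I'll triangulate it before inserting.

Run:
```python
from h import *
from scipy.spatial.transform import Rotation as R
from workcell import bot
T=load("top2");S=load("side2")
def bc(c,near,r):
    m=mask_pale(c);v,u=np.nonzero(m);k=np.hypot(u-near[0],v-near[1])<r;return u[k].mean(),v[k].mean()
bt=bc(T,(95+410/2.7,80+300/2.7),4.5);bs=bc(S,(140+404/3.6,100+303/3.6),4.0)
b,e=tri(T,bt,S,bs);s=bot.read_state();p=s["tool_pos"];M=R.from_rotvec(s["tcp_rot"]).as_matrix()
print("ball",b.round(4),"err",e,"tool frame",(M.T@(b-p)).round(4),"xaxis",M[:,0].round(4),"zaxis",M[:,2].round(4),p)
```

```text
ball [ 0.4476 -0.0449  0.0386] err 0.0005357520199287199 tool frame [0.1931 0.0006 0.0164] xaxis [-0.163   0.9865 -0.0182] zaxis [ 0.0131 -0.0163 -0.9998] [ 0.47820656 -0.23518777  0.05844913]
```

```bash
python3 plan.py '[[0.4982,-0.222,0.0565,1.787]]' .03 .09
```

```text
t 5.02 p [ 0.4782 -0.2352  0.0584] psi 1.7346 tilt 0.0209 w 0.235 F [-0.7  0.2 -0.2] q [-0.5   0.2   2.09 -0.01  0.84 -0.66]
[0.0098, 0.0219, 0.0019] -0.052 ARR
[0, 0, 0] 0
[0, 0, 0] 0
[0, 0, 0] 0
[0, 0, 0] 0
[0, 0, 0] 0
[0, 0, 0] 0
[0, 0, 0] 0
```

Request:
servo_tool(
  moves=[
    [255,[0.005,0.011,0.001],-0.03],
    [255,[0.005,0.011,0.001],-0.025],
    [255,[0,0,0],0],
    [255,[0,0,0],0],
    [255,[0.015,0,0],0],
    [255,[0.015,0,0],0],
    [255,[0,0,0],0],
    [255,[0,0,0],0],
  ],
)

```text
time: 5.68
tool_pos: [0.4913, -0.1922, 0.0549]
tcp_rot: [1.958, 2.432, -0.009]
wrist_force: [0.6, -0.6, -0.0]
width: 0.235
```

```bash
python3 plan.py '[[0.4625,-0.0612,0.0565,1.787]]' .025 .09;python3 - <<'E'
from h import *
from workcell import bot
for n in("top","side"):
    c=bot.read_camera(n);np.savez(f"pics/{n}3.npz",**c);cv2.imwrite(f"pics/{n}3.png",c["pixels"][:,:,::-1])
a=cv2.imread("pics/top3.png")[150:230,190:300];b=cv2.imread("pics/side3.png")[150:225,200:310]
cv2.imwrite("pics/z3.png",np.vstack([cv2.resize(x,(550,300),interpolation=cv2.INTER_CUBIC) for x in(a,b)]))
E
```

```text
t 5.68 p [ 0.4913 -0.1922  0.0549] psi 1.7859 tilt 0.0203 w 0.235 F [ 0.6 -0.6 -0. ] q [-0.41  0.19  2.1  -0.01  0.83 -0.62]
[0.025, -0.0, -0.0003] -0.0 
[0.025, -0.0, -0.0003] -0.0 
[0.025, -0.0, -0.0003] -0.0 
[0.025, -0.0, -0.0003] -0.0 
[0.025, -0.0, -0.0003] -0.0 
[0.0092, -0.0, -0.0001] -0.0 ARR
[0, 0, 0] 0
[0, 0, 0] 0
```

View pics/z3.png

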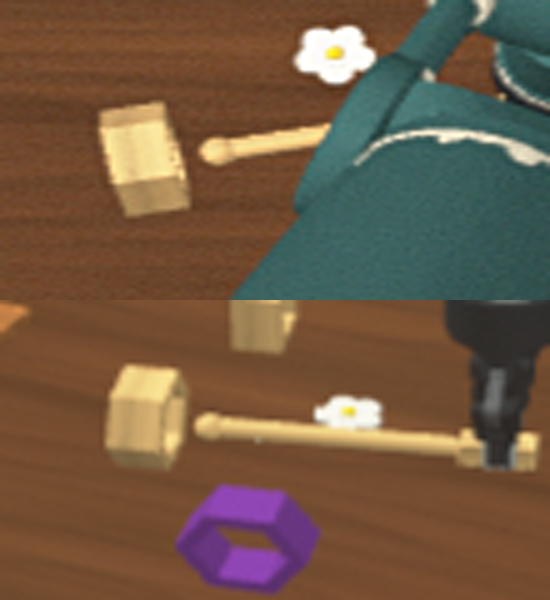

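The picture shows the ball (top half (215,150), side half (208,427)) lined up with the ring's hole. Inserting.

Request:
servo_tool(
  moves=[
    [255,[0.02,0,-0.001],0],
    [255,[0.022,0,-0.001],0],
    [255,[0.022,0,-0.001],0],
    [255,[0.022,0,-0.001],0],
    [255,[0.022,0,-0.001],0],
    [255,[0.015,0,-0.001],0],
    [255,[0,0,0],0],
    [255,[0,0,0],0],
  ],
)

```text
time: 6.45
tool_pos: [0.466, -0.0709, 0.0602]
tcp_rot: [1.959, 2.423, -0.007]
wrist_force: [1.1, -0.0, -1.4]
width: 0.234
```

```bash
python3 plan.py '[[0.4631,-0.0641,0.0565,1.787]]' .025 .09;python3 - <<'E'
from h import *
from workcell import bot
for n in("top","side"):
    c=bot.read_camera(n);np.savez(f"pics/{n}4.npz",**c);cv2.imwrite(f"pics/{n}4.png",c["pixels"][:,:,::-1])
a=cv2.imread("pics/top4.png")[150:230,180:290];b=cv2.imread("pics/side4.png")[150:225,190:300]
cv2.imwrite("pics/z4.png",np.vstack([cv2.resize(x,(550,300),interpolation=cv2.INTER_CUBIC) for x in(a,b)]))
E
```

```text
t 6.45 p [ 0.466  -0.0709  0.0602] psi 1.7819 tilt 0.0262 w 0.234 F [ 1.1 -0.  -1.4] q [-0.19  0.09  2.22 -0.02  0.82 -0.39]
[0.0073, -0.0014, 0.0037] -0.005 ARR
[0, 0, 0] 0
[0, 0, 0] 0
[0, 0, 0] 0
[0, 0, 0] 0
[0, 0, 0] 0
[0, 0, 0] 0
[0, 0, 0] 0
```

View pics/z4.png

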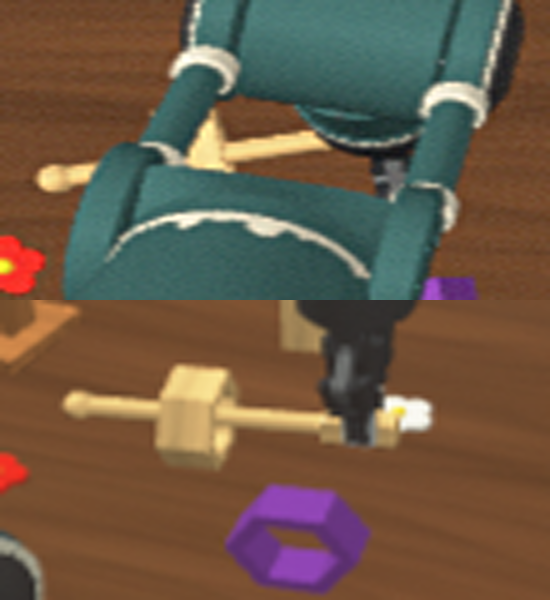

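The stick is through the ring, with the ring at about mid-shaft (side half: ball (78,404), ring (197,415)). Lifting gently.

Request:
servo_tool(
  moves=[
    [255,[0,0,-0.005],0],
    [255,[0,0,-0.006],0],
    [255,[0,0,-0.006],0],
    [255,[0,0,-0.01],0],
    [255,[0,0,-0.014],0],
    [255,[0,0,-0.016],0],
    [255,[0,0,-0.016],0],
    [255,[0,0,-0.012],0],
  ],
)

```text
time: 7.22
tool_pos: [0.4636, -0.0739, 0.1499]
tcp_rot: [1.97, 2.419, -0.013]
wrist_force: [-1.1, -0.4, -1.1]
width: 0.242
```

```bash
python3 plan.py '[[0.466,-0.071,0.225,1.78],[0.5318,0.1749,0.225,1.485]]' .025 .09;python3 - <<'E'
from h import *
from workcell import bot
for n in("top","side"):
    c=bot.read_camera(n);np.savez(f"pics/{n}5.npz",**c);cv2.imwrite(f"pics/{n}5.png",c["pixels"][:,:,::-1])
a=cv2.imread("pics/top5.png")[120:230,150:300];b=cv2.imread("pics/side5.png")[100:210,150:300]
cv2.imwrite("pics/z5.png",np.vstack([cv2.resize(x,(409,300),interpolation=cv2.INTER_CUBIC) for x in(a,b)]))
E
```

```text
t 7.22 p [ 0.4636 -0.0739  0.1499] psi 1.7747 tilt 0.0235 w 0.242 F [-1.1 -0.4 -1.1] q [-0.2  -0.04  2.15 -0.02  1.02 -0.39]
[0.0008, 0.001, -0.025] -0.002 
[0.0008, 0.001, -0.025] -0.002 
[0.0008, 0.001, -0.025] -0.002 
[0.0, 0.0, -0.0002] -0.0 ARR
[0.0223, 0.0113, -0.0] 0.029 
[0.0226, 0.0107, -0.0] 0.029 
[0.0229, 0.01, -0.0] 0.029 
[0.0232, 0.0094, -0.0] 0.029
```

View pics/z5.png

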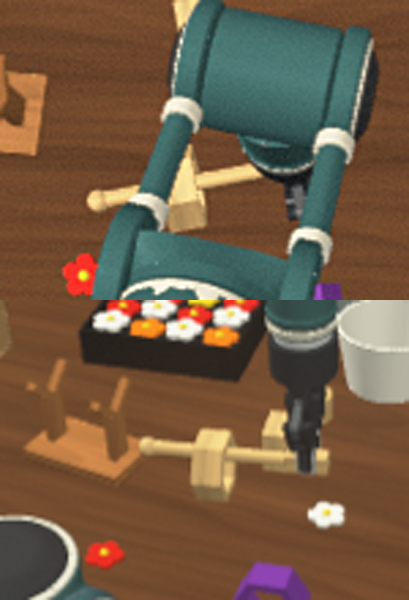

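The ring hangs on the shaft (side half (213,463)), clear of the table. Raising further.

Request:
servo_tool(
  moves=[
    [255,[0,0,-0.008],0],
    [255,[0,0,-0.015],0],
    [255,[0,0,-0.018],0],
    [255,[0,0,-0.018],0],
    [255,[0,0,-0.01],0],
    [255,[0.005,0.002,-0.005],0.01],
    [255,[0.01,0.005,0],0.015],
    [255,[0.015,0.007,0],0.02],
  ],
)

```text
time: 7.98
tool_pos: [0.469, -0.0417, 0.226]
tcp_rot: [2.034, 2.367, -0.015]
wrist_force: [0.0, -0.3, -1.1]
width: 0.234
```

```bash
python3 plan.py '[[0.5318,0.1719,0.225,1.485]]' .025 .09
```

```text
t 7.98 p [ 0.469  -0.0417  0.226 ] psi 1.722 tilt 0.0232 w 0.234 F [ 0.  -0.3 -1.1] q [-0.13 -0.11  2.07 -0.02  1.18 -0.27]
[0.0226, 0.0106, 0.0001] 0.027 
[0.0229, 0.01, 0.0001] 0.027 
[0.0232, 0.0094, 0.0001] 0.027 
[0.0234, 0.0087, 0.0001] 0.027 
[0.0236, 0.0081, 0.0001] 0.027 
[0.0239, 0.0075, 0.0001] 0.027 
[0.024, 0.0069, 0.0001] 0.027 
[0.0242, 0.0062, 0.0001] 0.027
```

Request:
servo_tool(
  moves=[
    [255,[0.02,0.009,0],0.025],
    [255,[0.023,0.01,0],0.027],
    [255,[0.023,0.009,0],0.027],
    [255,[0.023,0.009,0],0.027],
    [255,[0.024,0.008,0],0.027],
    [255,[0.02,0.007,0],0.027],
    [255,[0.015,0.005,0],0.02],
    [255,[0.01,0.003,0],0.01],
  ],
)

```text
time: 8.65
tool_pos: [0.5166, 0.1299, 0.2161]
tcp_rot: [2.272, 2.148, -0.024]
wrist_force: [0.7, 0.1, -0.6]
width: 0.236
```

```bash
python3 plan.py '[[0.5318,0.1719,0.225,1.485]]' .02 .09
```

```text
t 8.65 p [0.5166 0.1299 0.2161] psi 1.515 tilt 0.0213 w 0.236 F [ 0.7  0.1 -0.6] q [ 0.21  0.03  1.95 -0.02  1.17  0.28]
[0.0188, 0.0056, -0.0039] 0.013 
[0.0189, 0.0054, -0.0039] 0.013 
[0.0053, 0.0014, -0.0011] 0.004 ARR
[0, 0, 0] 0
[0, 0, 0] 0
[0, 0, 0] 0
[0, 0, 0] 0
[0, 0, 0] 0
```

Request:
servo_tool(
  moves=[
    [255,[0.012,0.004,-0.003],0.008],
    [255,[0.013,0.004,-0.003],0.008],
    [255,[0.01,0.003,-0.001],0.008],
    [255,[0.005,0.001,0],0.004],
    [255,[0,0,0],0],
    [255,[0,0,0],0],
    [255,[0,0,0],0],
    [255,[0,0,0],0],
  ],
)

```text
time: 9.32
tool_pos: [0.527, 0.1744, 0.2142]
tcp_rot: [2.306, 2.122, -0.044]
wrist_force: [-1.1, -0.1, -1.2]
width: 0.23
```

```bash
python3 plan.py '[[0.5318,0.1719,0.225,1.485]]' .02 .09;python3 - <<'E'
from h import *
from workcell import bot
for n in("top","side","wrist"):
    c=bot.read_camera(n);np.savez(f"pics/{n}6.npz",**c);cv2.imwrite(f"pics/{n}6.png",c["pixels"][:,:,::-1])
a=cv2.imread("pics/top6.png")[100:220,80:240];b=cv2.imread("pics/side6.png")[70:190,120:280]
cv2.imwrite("pics/z6.png",np.hstack([cv2.resize(x,(400,300),interpolation=cv2.INTER_CUBIC) for x in(a,b)]))
E
```

```text
t 9.32 p [0.527  0.1744 0.2142] psi 1.4876 tilt 0.0291 w 0.23 F [-1.1 -0.1 -1.2] q [ 0.29  0.08  1.89 -0.02  1.19  0.38]
[-0.0021, 0.005, -0.0108] 0.003 ARR
[0, 0, 0] 0
[0, 0, 0] 0
[0, 0, 0] 0
[0, 0, 0] 0
[0, 0, 0] 0
[0, 0, 0] 0
[0, 0, 0] 0
```

View pics/z6.png

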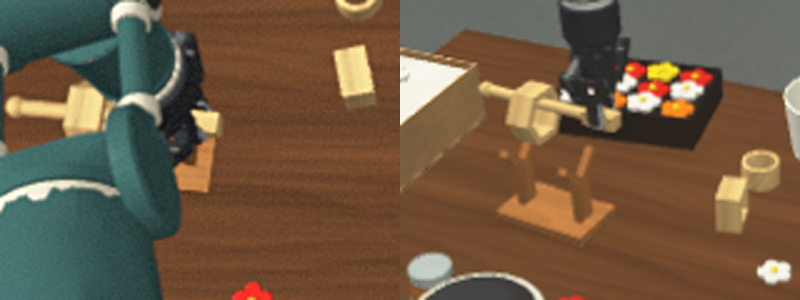

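View pics/wrist6.png

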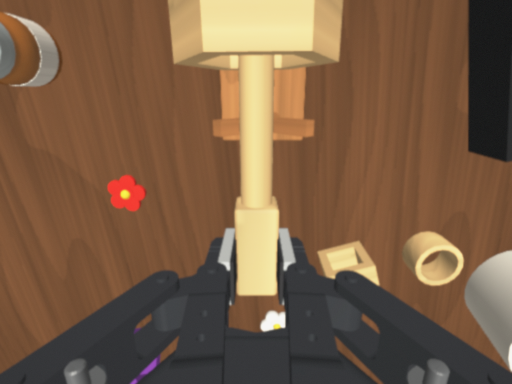

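The ring hangs above the rack, seen in the right panel at (533,110). The wrist view shows fork B centred at about column 263, against the shaft at 257, so the tool must shift about 5 mm in +y. Next I'll measure the ring's place along the stick.

Run:
```python
from h import *
from scipy.spatial.transform import Rotation as R
from workcell import bot
s=bot.read_state();p=s["tool_pos"];M=R.from_rotvec(s["tcp_rot"]).as_matrix();print("axes x",M[:,0].round(3))
for n in("side6","top6","wrist6"):
    c=load(n);m=cv2.inRange(hsv(c),(14,60,100),(28,190,255));v,u=np.nonzero(m);D,_=depthpts(c,np.c_[u,v]);L=(D-p)@M
    k=(abs(L[:,1])<.05)&(L[:,2]>-.03)&(L[:,2]<.09)&(L[:,0]>.02)&(L[:,0]<.22)
    L=L[k];off=(np.hypot(L[:,1],L[:,2]-.019)>.016)&(L[:,0]<.18)
    r=L[off];print(n,len(L),len(r),"ring x pct",np.percentile(r[:,0],[2,5,50,95,98]).round(4),"y",np.percentile(r[:,1],[3,97]).round(4),"z",np.percentile(r[:,2],[3,97]).round(4))
    sh=L[~off&(L[:,0]>.03)];print("  tip",np.percentile(L[:,0],99.5).round(4),"shaft y",np.median(sh[:,1]).round(4))
```

```text
axes x [ 0.083  0.996 -0.025]
side6 533 364 ring x pct [0.092  0.0945 0.1066 0.1276 0.1309] y [-0.0414  0.0258] z [-0.0016  0.0684]
  tip 0.1938 shaft y -0.0051
top6 446 267 ring x pct [0.0938 0.0953 0.1138 0.1294 0.1302] y [-0.0221  0.0266] z [-0.0017  0.0521]
  tip 0.198 shaft y -0.0017
wrist6 16915 10832 ring x pct [0.0952 0.0954 0.1032 0.1139 0.1171] y [-0.0378  0.0368] z [0.0002 0.0613]
  tip 0.1192 shaft y -0.0004
```

```bash
python3 plan.py '[[0.5312,0.1689,0.214,1.485],[0.5312,0.1689,0.14,1.485]]' .018 .09
```

```text
t 9.47 p [0.5272 0.1744 0.2145] psi 1.4872 tilt 0.0285 w 0.238 F [ 0.8  0.4 -0.7] q [ 0.29  0.08  1.89 -0.02  1.19  0.38]
[-0.0052, 0.0044, 0.0005] 0.002 ARR
[0.0, 0.0, 0.018] -0.0 
[0.0, 0.0, 0.018] -0.0 
[0.0, 0.0, 0.018] -0.0 
[0.0, 0.0, 0.018] -0.0 
[0.0, 0.0, 0.002] -0.0 ARR
[0, 0, 0] 0
[0, 0, 0] 0
```

Request:
servo_tool(
  moves=[
    [255,[-0.003,0.002,0],0.002],
    [255,[-0.003,0.003,0],0],
    [255,[0,0,0.008],0],
    [255,[0,0,0.015],0],
    [255,[0,0,0.015],0],
    [255,[0,0,0.012],0],
    [255,[0,0,0.006],0],
    [255,[0,0,0],0],
  ],
)

```text
time: 10.13
tool_pos: [0.533, 0.1639, 0.1566]
tcp_rot: [2.311, 2.113, -0.037]
wrist_force: [-0.5, 0.2, -1.8]
width: 0.237
```

```bash
python3 plan.py '[[0.5312,0.1689,0.14,1.485]]' .018 .09;python3 - <<'E'
from h import *
from workcell import bot
for n in("top","side","wrist"):
    c=bot.read_camera(n);np.savez(f"pics/{n}7.npz",**c);cv2.imwrite(f"pics/{n}7.png",c["pixels"][:,:,::-1])
b=cv2.imread("pics/side7.png")[70:190,120:280];w=cv2.imread("pics/wrist7.png")
cv2.imwrite("pics/z7.png",np.hstack([cv2.resize(x,(400,300),interpolation=cv2.INTER_CUBIC) for x in(w,b)]))
E
```

```text
t 10.13 p [0.533  0.1639 0.1566] psi 1.4817 tilt 0.0257 w 0.237 F [-0.5  0.2 -1.8] q [ 0.27  0.14  1.95 -0.02  1.07  0.37]
[0.0048, -0.0022, 0.0166] -0.003 ARR
[0, 0, 0] 0
[0, 0, 0] 0
[0, 0, 0] 0
[0, 0, 0] 0
[0, 0, 0] 0
[0, 0, 0] 0
[0, 0, 0] 0
```

View pics/z7.png

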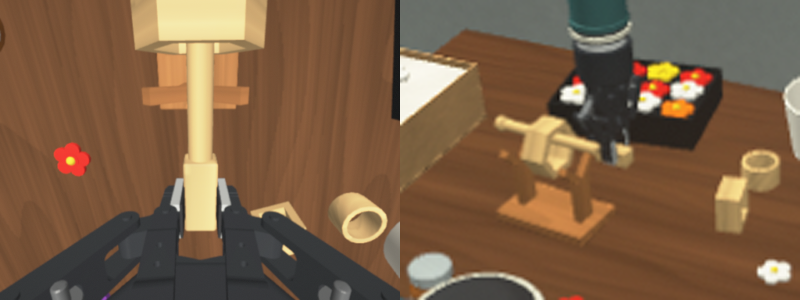

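The shaft sits about 3 mm off the fork centre (left panel: fork 142–249, shaft at 201). Correcting that and lowering.

Request:
servo_tool(
  moves=[
    [255,[0.003,-0.001,0.003],0],
    [255,[0.003,-0.001,0.006],0],
    [255,[0,0,0.008],0],
    [255,[0,0,0.006],0],
    [255,[0,0,0.004],0],
    [255,[0,0,0.002],0],
    [255,[0,0,0],0],
    [255,[0,0,0],0],
  ],
)

```text
time: 10.95
tool_pos: [0.5345, 0.1717, 0.1295]
tcp_rot: [2.307, 2.112, -0.025]
wrist_force: [0.2, -0.4, -0.4]
width: 0.238
```

```bash
python3 plan.py '[[0.5312,0.1689,0.118,1.485]]' .018 .09;python3 - <<'E'
from h import *
from workcell import bot
for n in("side","wrist"):
    c=bot.read_camera(n);np.savez(f"pics/{n}8.npz",**c);cv2.imwrite(f"pics/{n}8.png",c["pixels"][:,:,::-1])
b=cv2.imread("pics/side8.png")[100:180,130:237];w=cv2.imread("pics/wrist8.png")
cv2.imwrite("pics/z8.png",np.hstack([cv2.resize(x,(400,300),interpolation=cv2.INTER_CUBIC) for x in(w,b)]))
E
```

```text
t 10.95 p [0.5345 0.1717 0.1295] psi 1.4826 tilt 0.021 w 0.238 F [ 0.2 -0.4 -0.4] q [ 0.28  0.17  1.97 -0.02  1.01  0.38]
[-0.0031, -0.003, 0.0115] -0.002 ARR
[0, 0, 0] 0
[0, 0, 0] 0
[0, 0, 0] 0
[0, 0, 0] 0
[0, 0, 0] 0
[0, 0, 0] 0
[0, 0, 0] 0
```

View pics/z8.png

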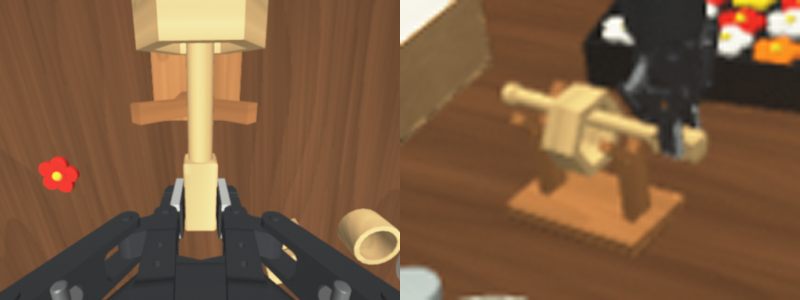

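The fork is now at 131–256 (left panel) and the shaft at 201, so another −3.5 mm in y is needed. This agrees with the plan.

Request:
servo_tool(
  moves=[
    [255,[-0.001,-0.004,0],0],
    [255,[0,0,0.002],0],
    [255,[0,0,0.003],0],
    [255,[0,0,0.003],0],
    [255,[0,0,0.002],0],
    [255,[0,0,0],0],
    [255,[0,0,0],0],
    [255,[0,0,0],0],
  ],
)

```text
time: 11.72
tool_pos: [0.5307, 0.1708, 0.1197]
tcp_rot: [2.306, 2.111, -0.021]
wrist_force: [0.1, -0.2, -1.9]
width: 0.237
```

```bash
python3 plan.py '[[0.5312,0.1689,0.118,1.485]]' .018 .09;python3 - <<'E'
from h import *
from workcell import bot
for n in("side","wrist"):
    c=bot.read_camera(n);np.savez(f"pics/{n}9.npz",**c);cv2.imwrite(f"pics/{n}9.png",c["pixels"][:,:,::-1])
b=cv2.imread("pics/side9.png")[100:180,130:237];w=cv2.imread("pics/wrist9.png")
cv2.imwrite("pics/z9.png",np.hstack([cv2.resize(x,(400,300),interpolation=cv2.INTER_CUBIC) for x in(w,b)]))
E
```

```text
t 11.72 p [0.5307 0.1708 0.1197] psi 1.4822 tilt 0.0203 w 0.237 F [ 0.1 -0.2 -1.9] q [ 0.28  0.17  1.98 -0.02  0.99  0.38]
[-0.0018, 0.0006, 0.0017] -0.003 ARR
[0, 0, 0] 0
[0, 0, 0] 0
[0, 0, 0] 0
[0, 0, 0] 0
[0, 0, 0] 0
[0, 0, 0] 0
[0, 0, 0] 0
```

View pics/z9.png

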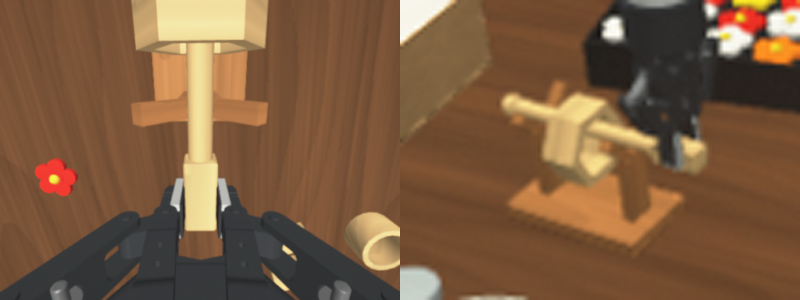

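Now centred (fork 132–267, shaft 201). Lowering the last millimetres while watching the force.

Request:
servo_tool(
  moves=[
    [255,[0,0,0.002],0],
    [255,[0,0,0.001],0],
    [255,[0,0,0.001],0],
    [255,[0,0,0],0],
    [255,[0,0,0],0],
    [255,[0,0,0],0],
    [255,[0,0,0],0],
    [255,[0,0,0],0],
  ],
)

```text
time: 12.48
tool_pos: [0.5315, 0.1709, 0.117]
tcp_rot: [2.306, 2.111, -0.019]
wrist_force: [-0.1, -0.1, 0.4]
width: 0.238
```

```bash
python3 plan.py '[[0.5312,0.1689,0.116,1.485]]' .018 .09
```

```text
t 12.48 p [0.5315 0.1709 0.117 ] psi 1.4827 tilt 0.0197 w 0.238 F [-0.1 -0.1  0.4] q [ 0.28  0.18  1.99 -0.02  0.98  0.38]
[-0.002, -0.0001, 0.001] -0.002 ARR
[0, 0, 0] 0
[0, 0, 0] 0
[0, 0, 0] 0
[0, 0, 0] 0
[0, 0, 0] 0
[0, 0, 0] 0
[0, 0, 0] 0
```

Request:
servo_tool(
  moves=[
    [255,[0,0,0.001],0],
    [255,[0,0,0.001],0],
    [255,[0,0,0],0],
    [255,[0,0,0],0],
    [255,[0,0,0],0],
    [255,[0,0,0],0],
    [255,[0,0,0],0],
    [255,[0,0,0],0],
  ],
)

```text
time: 13.15
tool_pos: [0.5316, 0.1709, 0.1162]
tcp_rot: [2.305, 2.111, -0.018]
wrist_force: [-2.8, -1.6, 2.2]
width: 0.24
```

```bash
python3 plan.py '[[0.5312,0.1689,0.116,1.485]]' .018 .09
python3 - <<'E'
from h import *
from workcell import bot
c=bot.read_camera("side");cv2.imwrite("pics/z10.png",cv2.resize(c["pixels"][100:180,130:237,::-1],(535,400),interpolation=cv2.INTER_CUBIC))
E
```

```text
t 13.15 p [0.5316 0.1709 0.1162] psi 1.4831 tilt 0.0196 w 0.24 F [-2.8 -1.6  2.2] q [ 0.28  0.18  1.99 -0.02  0.98  0.38]
[-0.002, -0.0002, 0.0002] -0.002 ARR
[0, 0, 0] 0
[0, 0, 0] 0
[0, 0, 0] 0
[0, 0, 0] 0
[0, 0, 0] 0
[0, 0, 0] 0
[0, 0, 0] 0
```

View pics/z10.png

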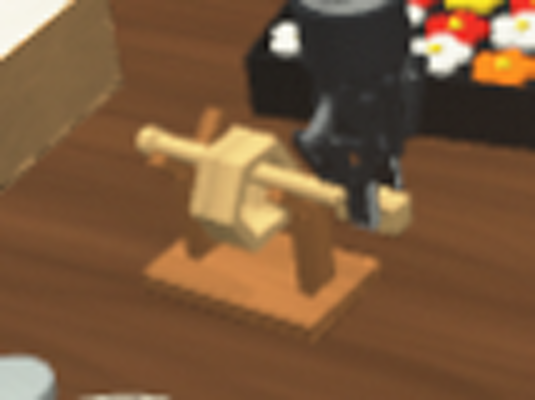

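The stick is down in both forks: the force is now +2.2 N, and the picture shows the shaft in the Vs with the ring between them at (245,185). Opening slowly.

Request:
servo_tool(
  moves=[
    [185,[0,0,0],0],
    [175,[0,0,0],0],
    [160,[0,0,0],0],
    [140,[0,0,0],0],
    [110,[0,0,0],0],
    [80,[0,0,0],0],
    [60,[0,0,0],0],
    [60,[0,0,0],0],
  ],
  newtons=20,
)

```text
time: 13.87
tool_pos: [0.5323, 0.1713, 0.1154]
tcp_rot: [2.306, 2.11, -0.016]
wrist_force: [0.0, -0.6, -0.1]
width: 0.765
```

```bash
python3 plan.py '[[0.5312,0.1689,0.116,1.485]]' .018 .09
python3 - <<'E'
from h import *
from workcell import bot
c=bot.read_camera("side");w=bot.read_camera("wrist")
cv2.imwrite("pics/z11.png",np.hstack([cv2.resize(x,(400,300),interpolation=cv2.INTER_CUBIC) for x in(w["pixels"][:,:,::-1],c["pixels"][100:180,130:237,::-1])]))
E
```

```text
t 13.87 p [0.5323 0.1713 0.1154] psi 1.482 tilt 0.0191 w 0.765 F [ 0.  -0.6 -0.1] q [ 0.28  0.18  1.99 -0.02  0.98  0.38]
[-0.0024, -0.0009, -0.0006] -0.003 ARR
[0, 0, 0] 0
[0, 0, 0] 0
[0, 0, 0] 0
[0, 0, 0] 0
[0, 0, 0] 0
[0, 0, 0] 0
[0, 0, 0] 0
```

View pics/z11.png

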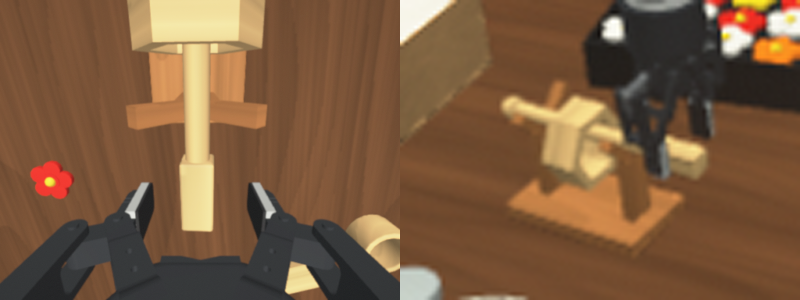

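Released: the handle lies free at (197,195), between the open fingers. Retreating straight up.

Request:
servo_tool(
  moves=[
    [40,[0,0,-0.008],0],
    [30,[0,0,-0.015],0],
    [20,[0,0,-0.02],0],
    [20,[0,0,-0.03],0],
    [20,[-0.005,0,-0.03],0],
    [20,[-0.015,0,-0.03],0],
    [20,[-0.02,0,-0.02],0],
    [20,[-0.02,0,0],0],
  ],
)

```text
time: 14.63
tool_pos: [0.5246, 0.1154, 0.2775]
tcp_rot: [2.303, 2.117, -0.023]
wrist_force: [0.8, 0.4, 0.2]
width: 0.921
```

Request:
servo_tool(
  moves=[
    [20,[-0.03,0,-0.01],0],
    [20,[-0.03,0,0],0],
    [20,[-0.03,0,0],0],
    [20,[-0.03,0,0],0],
    [20,[-0.02,0,0],0],
    [20,[0,0,0],0],
    [20,[0,0,0],0],
    [20,[0,0,0],0],
  ],
)

```text
time: 15.3
tool_pos: [0.5138, -0.0322, 0.3025]
tcp_rot: [2.296, 2.107, -0.005]
wrist_force: [1.1, 0.5, 0.4]
width: 0.92
```

Run:
```python
from h import *
from workcell import bot
s=bot.read_state();print(s["time"],s["tool_pos"],s["wrist_force"])
C={}
for n in("top","side"):
    c=C[n]=bot.read_camera(n);np.savez(f"pics/{n}12.npz",**c)
mid=np.array([.5405,.2765,0]);u=np.array([np.cos(1.485),np.sin(1.485),0]);x=np.array([u[1],-u[0],0])
for n,c in C.items():
    m=cv2.inRange(hsv(c),(17,60,110),(28,150,255));v,w=np.nonzero(m);D,_=depthpts(c,np.c_[w,v]);L=np.c_[(D-mid)@x,(D-mid)@u,D[:,2]]
    L=L[(abs(L[:,0])<.05)&(abs(L[:,1])<.15)&(L[:,2]>.03)&(L[:,2]<.15)]
    h=L[(L[:,1]<-.085)];r=L[(abs(L[:,1])<.043)&(np.hypot(L[:,0],L[:,2]-.096)>.014)]; b=L[L[:,1]>.06]
    print(n,len(L),"y range",np.percentile(L[:,1],[.5,99.5]).round(3),"handle",h.mean(0).round(4),h[:,2].max().round(3),"ball end",b.mean(0).round(4),"ring",r.mean(0).round(4),np.percentile(r[:,1],[3,97]).round(3),np.percentile(r[:,2],[2,98]).round(3))
t=C["top"]["pixels"][100:220,80:240,::-1];b=C["side"]["pixels"][100:180,130:237,::-1]
cv2.imwrite("pics/z12.png",np.hstack([cv2.resize(q,(400,300),interpolation=cv2.INTER_CUBIC) for q in(t,b)]))
```

```text
15.3 [ 0.5137834  -0.03216324  0.30253481] [1.05902201 0.4985312  0.44279839]
top 767 y range [-0.13   0.091] handle [-0.0012 -0.1247  0.1017] 0.108 ball end [-0.0016  0.0772  0.1024] ring [-0.0037  0.0019  0.0965] [-0.013  0.022] [0.049 0.116]
side 562 y range [-0.13   0.088] handle [-0.0067 -0.1099  0.1013] 0.11 ball end [-0.0048  0.077   0.1021] ring [-0.0127  0.0029  0.0878] [-0.013  0.025] [0.046 0.117]
```

View pics/z12.png

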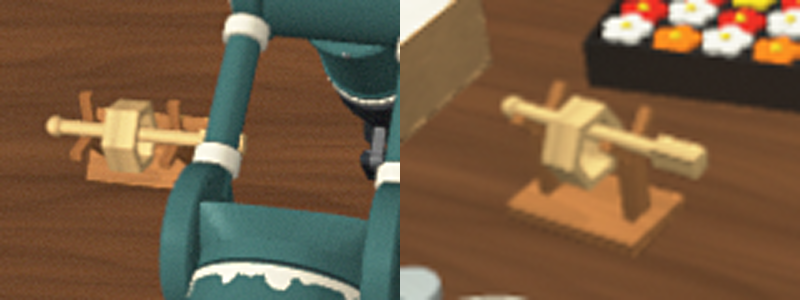

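The picture shows the shaft across both forks with the ring hanging between them ((128,135) top, (578,140) side), and the arm clear. The numbers fit the limits, so I'm handing in.

```bash
python3 -c "
from workcell import bot
print(bot.finish_job())"
```

```text
the job is handed in; nothing more can be done
None
```

The stick is lying across both forks of the drying rack with the hexagonal ring hanging between them, and the job is handed in at about 15 s of the 56 s allowed. I gripped the stick by its handle, passed it through the ring's hole, lifted the ring on the shaft, laid the stick in the Vs, opened the gripper and backed the arm away.

My last checks, from the top and side cameras, in the rack's frame:

| Check | Measured | Allowed |
|---|---|---|
| Handle centre, distance from rack middle | about 105 mm | 70–135 mm |
| Stick off the fork line | top 1–2 mm, side 5–7 mm | 20 mm |
| Stick height along its length | level: handle and ball end within about 1 mm | – |
| Ring centre, distance from rack middle | about 5 mm (rack y) | 40 mm |
| Ring centre height | about 80 mm | 60–100 mm |

- **Disagreement:** the two cameras differ by about 5 mm on the handle's sideways offset. I think this is because the side camera sees only one face.
- **Gripper and wet ring:** the gripper held only the handle, and I saw no sign of contact with the ring.
- **Square ring:** the path kept clear of it and it looked unmoved in the pictures during the work. I did not measure it again at the end.
- **Tool tilt:** the tool was about 0.02 rad off vertical during the carry, well inside the 0.15 rad limit for the stick.

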